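# Unlock and open the push-and-turn tub of sanitiser tablets

## Robot

A 6-joint arm with a two-finger parallel gripper is mounted at the origin on the work surface. World frame = base frame: x ahead of the robot, y to its left, z up, the work surface at z = 0. Lengths are in m, angles in rad, forces in N, time in s.
With the tool pointing down it reaches from about 0.325 to 0.925 m from the base axis. Payload 3.1 kg.
Tool frame: the origin (TCP) lies midway between the tips of the shut fingers; the grasp point (between the pads) lies 19 mm behind it; x points along the fingers, z is the direction in which the jaws open and shut, and the axes are right-handed (so a half turn about x gives the same grasp; the last joint's range is limited). The gripper opens to 85 mm and grips with 20 to 120 N. Pads are 22 mm wide; open, the fingers measure 114 mm over their backs; the gripper's body (76 mm by 85 mm) begins 54 mm behind the grasp point. The pads swing forward as they close: fully open they stand 13 mm farther back than shut.
Start: joints at [-1.43, 0.217, 1.613, -0, 1.311, -0.112], TCP at [0.156, -0.605, 0.231] pointing down, gripper open.
Joint ranges: [-2.75, 2.75], [-0.78, 2.1], [0.31, 2.55], [-1.13, 4.27], [0.13, 2.63], [-2.58, 2.58]. Speed limits (rad/s): [2.79, 2.79, 3.14, 3.14, 3.14, 3.14].

## Interface

Orientations are given as a rotation vector (axis times angle).
In Python, from cell import observe, snapshot, hand_in, boxes_of gives the robot as it stands.
- The arm moves only by the tool carry_out, never from a script. Its argument "motion" is a list of rows, each a list of 7 numbers: the shift along the tool's x, y, z in m, then the turn, a rotation vector about the tool's x, y, z in rad, then the closure, from -1 (fully open) to 1 (shut). A call has 1 to 12 rows; each row shifts and turns the commanded pose from where the row before left it, along the tool's axes as they then stand; what a row does not reach is not made up. A row lasts 1/10 s, in which the tool goes at most 50 mm and 8.59 degrees, less where a joint would pass 70% of its speed; a pose out of reach is approached as far as the arm can. A call is refused whole if a number of a shift passes 0.05 or a number of a turn 0.15, either way. A call with a gripper value outside its range is refused whole. The fingers move at their own pace and stop on an object; "force" is the grip in N (left out, the last holds). Time passes only in rows, so rows that do not move let the fingers close. It gives the time, the measured TCP pose, the force and the opening at its end, in the units of the state.
- observe(): the state, without advancing time (a new reading comes with each control period).
- snapshot(name): name is "side" or "top" or "wrist"; returns a dict with "frame" (480x640x3 uint8, red, green, blue), "range_z" (480x640 float32, m along the optical axis (not along the pixel's ray), 0 where there is no reading), "fov_y" (degrees; the focal length in pixels is half the picture's height over the tangent of half this angle, whatever the lens; pixels are square), "cx", "cy" (the principal point, pixels), "origin" and "attitude" of the camera in the world; the wrist camera has in their place "tool_from_camera" (4x4, takes a point from camera to tool coordinates, whose origin is the TCP and whose axes are the tool frame's). Camera axes: x right, y down, z forward; pixel columns grow to the right and rows downward; lengths in m; the calibration is good to about 2 mm. The wrist camera is an equidistant fisheye: a pixel r from the principal point sees the ray r / f radians off the axis. A picture is of the moment at which its call begins: read the wrist's pose just before it.
- hand_in(): hands the job in, once; it reports no verdict.
Trained networks look in a picture, given as the dict that the camera call returned (one of the last four; its "shot" number tells which), for a name from the list of things; names that differ only in an ending like _2 or _b are one class to them, and where a whole thing is asked for, a point or a joint stands for the part that bears it (a point fixed in the world has none). Each returns a list of dicts, best first, with "conf" (0 to 1); they miss things now and then, are a little off and sometimes report something else, mostly with a low value. They report only what shows in the picture. A call takes as long as a camera call. They do not tell look-alikes from the thing itself.
- boxes_of(picture, thing): "pixel" ([column, row] in pixels, amid what is visible of it).
The state is a dict: "time_s": time; "joints": joint angles; "qd": joint speeds; "effort": joint torques, N m; "position": TCP position; "orientation": TCP orientation; "contact_force": force on the tool from outside, world axes, zero at the start; "moment": the same for the moment, N m; "opening": finger opening in m.
Only numpy, scipy, OpenCV 4.12 (cv2) and the standard library are available. Lean on these libraries where they do the work, as an engineer would, in place of code of your own. Each camera call takes 0.05 s, during which the arm holds its last target.

## Task

Take the steel key from its wooden stand, push it fully home in the brass lock of the tablet station and turn it clockwise so that the steel bar swings right away from above the tub's cap; leave the key in the lock, and move the bar only with the key. Then press the tub's push-and-turn safety cap down, twist it anticlockwise about a sixth of a turn while it is down, and lift it off. Finish while holding the cap in the gripper, level and still, straight above the tub and a good 6 cm higher than it sat; leave the other things on the bench where they are.

Things in the scene. Friction and masses are not known exactly. Their poses are not given: they have to be found in the camera images.
- key_grip (a point): Centre of the flat bow of the loose plain steel key (90 g), which stands upright in the wooden stand; z up. Bow: 40 mm wide (x), 10 mm thick (y), 36 mm high. Below it a shoulder 28 x 10 x 10 mm whose underside lies 28 mm below this point, then the shank, 16 mm (x) by 8 mm (y), 24 mm long, stepped tip (10 x 4 mm) 52 mm below this point. Half a turn about z makes no difference.
- keystand: Fixed wooden stand of the key, 80 x 60 mm, 35 mm high; origin under its centre. The key's shoulder rests on its top, the shank in a slot 19 x 11 mm, 27 mm deep: lift the key 30 mm or more to free it. It is about 0.3 m to the left or to the right; the mug is on the other side.
- lock_mouth (a point): Centre of the slot's mouth, on the top face of the turning brass barrel of the lock (48 mm in diameter, top 138 mm above the bench). The slot is 20 mm along x and 12 mm along y of this frame, 27 mm deep, chamfer 2 mm: the key has 2 mm play each side, 0.25 rad in turning. Key home: shoulder on the barrel, key_grip 28 mm above this point. z up; the frame turns with the barrel.
- lockbar (a joint): Angle (rad) of the barrel and of the steel bar fixed to it: 22 mm wide, 8 mm thick, top 4 mm below the barrel's top, reaching 169 mm along lock_mouth's +y, 4 mm above the cap. Starts at 0 to 0.12 (bar over the cap), grows clockwise seen from above, ends at a stop at 1.4 (bar away from the robot, clear of the cap). Held by friction, 0.06 N m. Swung away means beyond 1.0.
- cap_center (a point): Centre (half-way up) of the loose white round ribbed push-and-turn cap, 56 mm in diameter, 30 mm high, 30 g; z up. Shut, it is 107 mm above the bench, 4 mm below neck_top, and its x axis is that of neck_top. Below its rim 20 mm are free for fingertips, above the tub's shoulder (88 mm in diameter).
- cap: The same cap, origin at the centre of its lower rim. A spring pushes it up: pressing takes 5 N to start, 9 N at 4 mm, 12 N at 7 mm (hard stop). Only when pressed more than 3.5 mm does it turn, with little torque; anticlockwise seen from above, free to lift after 40 to 80 degrees (best 60), stop at about 83. Clockwise it is blocked.
- neck_top (a point): Centre of the top of the tub's fixed neck, inside the cap at the start; 111 mm above the bench, on the cap's axis. z up; the lock's axis lies 150 mm away along -y of this frame.
- station: The fixed tablet station: aluminium plate 100 x 250 mm, 8 mm thick, carrying the white tub (88 mm in diameter, strapped down) and the lock post (48 mm in diameter). Origin under the tub's axis; the lock lies 150 mm along its -y.
- mug_mid (a point): Bystander: white mug, rim 76 mm in diameter, 85 mm high; its centre. Loose, leave alone.
- sauce_mid (a point): Bystander: amber bottle with a yellow cap, 60 mm in diameter, 150 mm high; its centre. Loose, leave alone.
- squeezer_mid (a point): Bystander: yellow squeeze bottle, 58 mm in diameter, 90 mm high; its centre. Loose, leave alone.
- shell_a_mid (a point): Bystander: oyster shell, 80 mm across, 23 mm high; its centre. Loose, leave alone.
- shell_b_mid (a point): Bystander: oyster shell, 72 mm across, 23 mm high; its centre. Loose, leave alone.
- knife_mid (a point): Bystander: shucking knife lying flat, 161 mm long, blade along +x; the point where handle and blade meet. Loose, leave alone.
- brush_grip (a point): Bystander: brush lying flat; the middle of its handle. Loose, leave alone.
Things that resemble listed ones, but are neither listed nor needed, are in the scene too. Leave any green or turquoise look-alike of the cap alone.

How it is judged:
By the outcome, as a careful person would: the job done as asked, in the order asked, and still so for the second after the job is handed in, while the arm keeps its last pose, push and grip.
It also fails if it takes over 64 s, if anything falls off the work surface, if the arm or the gripper's body presses on something with over 40 N, if the wrist force passes 120 N, or if a joint passes its speed limit or range.

## Working session

There is one attempt and no reset: what is moved stays moved. The work goes in short steps, Python scripts to look and compute and a tool call to move; the robot and the scene stay as the last step left them, time stands still between calls to the robot, and variables do not carry over. Pictures are saved under pics/ and viewed, and the job is handed in when it is done.

Besides the shell and the picture viewer there is one more tool, called after ">>>" as name([rows], argument=value, ...), one row to a line, values as JSON. carry_out: Moves the arm, as the interface text tells. Its arguments: {"type":"object","properties":{"motion":{"type":"array"},"force":{"type":"number"}},"required":["motion"]}

```bash
ls; mkdir -p pics
cat > h.py <<'E'
import numpy as np, cv2
from scipy.spatial.transform import Rotation as R
from cell import observe, snapshot, hand_in, boxes_of
def att(a):
    a=np.array(a,float)
    if a.shape==(3,3): return a
    return R.from_rotvec(a).as_matrix() if a.size==3 else R.from_quat(a).as_matrix()
def save(n,im): cv2.imwrite('pics/'+n+'.png',cv2.cvtColor(im,cv2.COLOR_RGB2BGR))
def foc(p): return 240/np.tan(np.radians(p['fov_y'])/2)
def cloud(p):
    f=foc(p);v,u=np.mgrid[0:480,0:640];z=p['range_z']
    c=np.stack([(u-p['cx'])/f*z,(v-p['cy'])/f*z,z],-1)
    w=c@att(p['attitude']).T+np.array(p['origin']); w[z==0]=np.nan
    return w
E
python3 - <<'E'
from h import *
print(observe())
for n in('side','top','wrist'):
    p=snapshot(n); save(n+'0',p['frame'])
    print(n,{k:v for k,v in p.items() if k not in('frame','range_z')})
    if n!='wrist': np.savez(n+'0.npz',w=cloud(p),f=p['frame'])
    for t in('key_grip','keystand','lock_mouth','lockbar','cap_center','cap','station','mug_mid'):
        print(t,[(np.round(b['pixel']),round(b['conf'],2), np.round(cloud(p)[int(b['pixel'][1]),int(b['pixel'][0])],3) if n!='wrist' else '') for b in boxes_of(p,t)][:4])
E
```

```text
pics
{'time_s': 0.0, 'joints': array([-1.43019089e+00,  2.17781668e-01,  1.61490390e+00, -1.65571952e-05,
        1.31129384e+00, -1.12181262e-01]), 'qd': array([-3.85261313e-04,  9.07167113e-05, -6.03023524e-04, -5.48826145e-05,
       -1.70242737e-05,  6.14459799e-04]), 'effort': array([-2.21937233e-03, -3.96852815e+01, -3.03851438e+01, -2.79405722e-04,
        9.71097703e-03,  1.10332458e-06]), 'position': array([ 0.15622942, -0.60433101,  0.22996699]), 'orientation': array([ 1.02262173,  1.32000772, -1.01986642]), 'contact_force': array([-0.3896403 ,  0.19558301, -0.47374227]), 'moment': array([-0.02088933, -0.00196682, -0.03293885]), 'opening': 0.08541174083065645}
side {'fov_y': 54.442156935918376, 'cx': 325.96990465258096, 'cy': 237.08561625290673, 'origin': array([0.3692954 , 0.61331226, 0.73107558]), 'attitude': array([-0.32018122,  2.76388459, -1.21128802]), 'shot': 1}
key_grip [(array([268., 410.]), 0.9, array([0.544, 0.305, 0.066]))]
keystand [(array([271., 431.]), 0.96, array([0.536, 0.319, 0.034])), (array([281., 197.]), 0.23, array([ 0.694, -0.232,  0.042]))]
lock_mout
[... 1746 characters left out ...]
9]))]
station [(array([325., 239.]), 0.91, array([ 0.561, -0.024,  0.007])), (array([476., 236.]), 0.66, array([ 0.559, -0.345,  0.007]))]
mug_mid []
wrist {'fov_y': 65.70646984690485, 'cx': 320.8075757866241, 'cy': 239.27727407773028, 'tool_from_camera': array([[ 4.23494550e-05, -2.72445885e-01,  9.62171106e-01,
        -1.42341227e-01],
       [-1.01713298e-03, -9.62170621e-01, -2.72445703e-01,
         6.93005370e-02],
       [ 9.99999482e-01, -9.67118035e-04, -3.17861095e-04,
         2.11904236e-04],
       [ 0.00000000e+00,  0.00000000e+00,  0.00000000e+00,
         1.00000000e+00]]), 'shot': 3}
key_grip []
keystand []
lock_mouth []
lockbar []
cap_center []
cap []
station []
mug_mid []
```

View pics/side0.png

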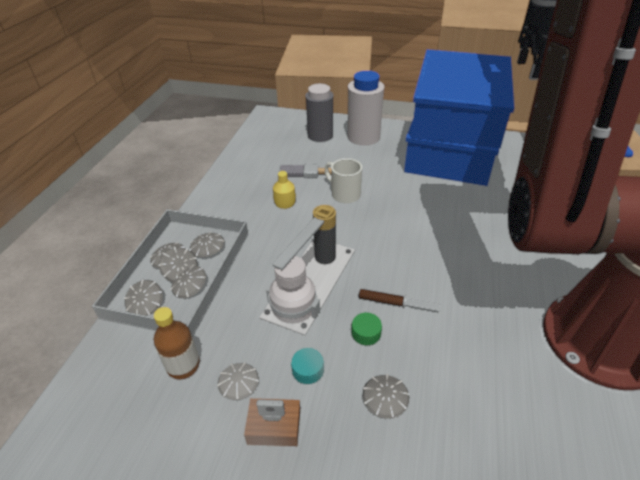

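View pics/top0.png

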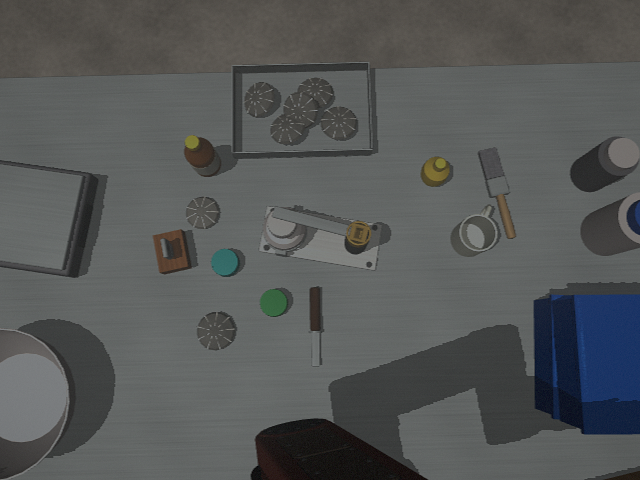

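Side view: key in the wooden stand at (270,409), lock at (325,213), white cap under the bar at (290,272). Look-alikes for the cap: green (367,328), turquoise (307,365). Nothing else resembles the key. The target cap is the white one on the tub. Next, close crops and fits.

Run:
```python
from h import *
T=np.load('top0.npz');S=np.load('side0.npz')
a=cv2.resize(T['f'][190:280,145:395],None,fx=3.2,fy=3.2,interpolation=cv2.INTER_CUBIC)
b=cv2.resize(S['f'][195:335,225:375],None,fx=2.6,fy=2.6,interpolation=cv2.INTER_CUBIC)
c=cv2.resize(S['f'][385:450,235:310],None,fx=4,fy=4,interpolation=cv2.INTER_CUBIC)
H=np.zeros((290+364,800,3),np.uint8)
H=np.zeros((600,800,3),np.uint8);a=cv2.resize(a,(640,230));H[:230,:640]=a;H[232:232+364,:390]=b;H[240:500,400:700]=c
save('crops',H)
def pts(W,lo,hi):
    w=W['w'].reshape(-1,3);return w[np.all((w>lo)&(w<hi),1)]
for n,W in(('top',T),('side',S)):
    # stand top
    p=pts(W,[.48,.24,.028],[.60,.36,.040]); r=cv2.minAreaRect(p[:,:2].astype(np.float32)*1000); print(n,'stand',len(p),r,np.median(p[:,2]))
    k=pts(W,[.48,.24,.046],[.60,.36,.10]);
    if len(k): r=cv2.minAreaRect(k[:,:2].astype(np.float32)*1000); print(' key',len(k),r,k.mean(0),k.min(0),k.max(0))
    b=pts(W,[.5,-.1,.124],[.65,.15,.143]); print(' bar/lock',len(b),cv2.minAreaRect(b[:,:2].astype(np.float32)*1000))
    c=pts(W,[.5,.03,.1],[.65,.15,.124]); print(' cap',len(c),cv2.minEnclosingCircle(c[:,:2].astype(np.float32)*1000),c.max(0))
    t=pts(W,[.45,-.12,.004],[.65,.16,.012]); print(' plate',len(t),cv2.minAreaRect(t[:,:2].astype(np.float32)*1000))
```

```text
top stand 946 ((540.5137329101562, 298.53082275390625), (81.14204406738281, 61.49687576293945), 11.540724754333496) 0.03386784556821565
 key 176 ((540.0601806640625, 298.13189697265625), (40.33976745605469, 10.725326538085938), 10.470349311828613) [0.53920885 0.29622989 0.07180834] [0.52031689 0.29004734 0.04620176] [0.55976028 0.30567158 0.0842926 ]
 bar/lock 1276 ((565.1261596679688, -9.767890930175781), (190.19415283203125, 49.37898635864258), 78.31977844238281)
 cap 406 ((577.5751342773438, 60.11469268798828), 28.134687423706055) [0.60457168 0.08716106 0.12399621]
 plate 2116 ((548.9793701171875, 19.230545043945312), (279.2559814453125, 195.9695281982422), 89.37484741210938)
side stand 1539 ((541.5131225585938, 299.47161865234375), (80.52302551269531, 62.571876525878906), 11.468377113342285) 0.0343538069594056
 key 426 ((541.1755981445312, 300.275634765625), (39.78134536743164, 11.364680290222168), 12.73411750793457) [0.54007345 0.3021753  0.06951886] [0.52161681 0.29194015 0.04611178] [0.56033103 0.30812885 0.08279154]
 bar/lock 1045 ((566.3980712890625, -11.066024780273438), (184.84547424316406, 47.94755554199219), 78.23484802246094)
 cap 624 ((578.8035888671875, 62.247188568115234), 28.98126983642578) [0.60492511 0.09051026 0.12394214]
 plate 1877 ((542.4260864257812, -0.5396881103515625), (239.25677490234375, 185.23507690429688), 88.74463653564453)
```

View pics/crops.png

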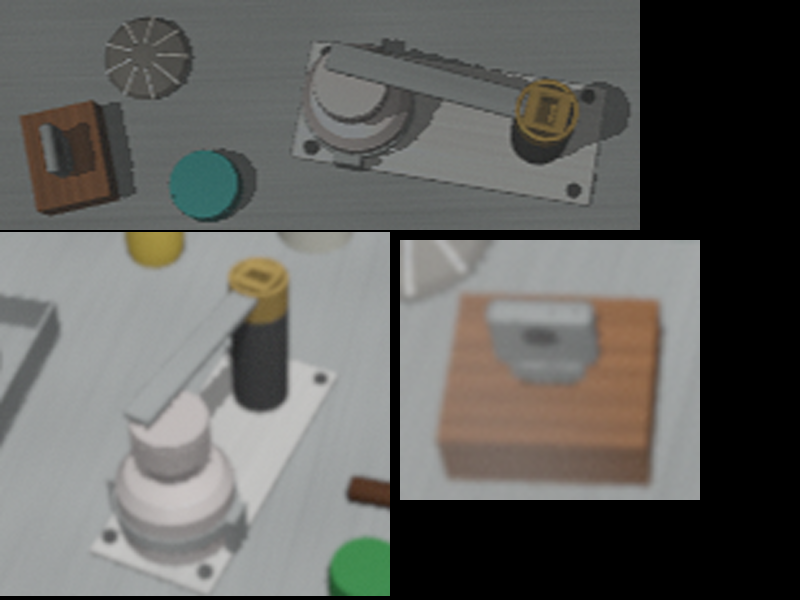

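Run:
```python
from h import *
from scipy.optimize import least_squares
T=np.load('top0.npz');S=np.load('side0.npz')
def pts(W,lo,hi):
    w=W['w'].reshape(-1,3);return w[np.all((w>lo)&(w<hi),1)]
def circ(p,r):
    h=cv2.convexHull(p[:,:2].astype(np.float32))[:,0]
    f=lambda q:np.hypot(*(h-q[:2]).T)-r
    q=least_squares(f,p[:,:2].mean(0),loss='soft_l1',f_scale=.001);return q.x,np.abs(q.fun).max()
for n,W in(('top',T),('side',S)):
    w=W['w']
    b=pts(W,[.5,-.08,.1355],[.62,-.005,.143]); print(n,'barrel',len(b),circ(b,.024),np.median(b[:,2]))
    bar=pts(W,[.52,0.0,.1255],[.65,.15,.139]); r=cv2.minAreaRect(bar[:,:2].astype(np.float32)*1000); print(' bar',len(bar),r,np.median(bar[:,2]))
    c=pts(W,[.53,.03,.116],[.65,.15,.1245]); print(' cap',len(c),circ(c,.028),np.median(c[:,2]))
    # plate by white pixel mask
    pl=(w[...,2]>.004)&(w[...,2]<.013)&(w[...,0]>.49)&(w[...,0]<.64)&(w[...,1]>-.08)&(w[...,1]<.12)
    pl=cv2.morphologyEx(pl.astype(np.uint8),cv2.MORPH_OPEN,np.ones((3,3)))>0
    q=w[pl][:,:2].astype(np.float32)*1000; print(' plate',len(q),cv2.minAreaRect(q))
    # tub shoulder
    sh=pts(W,[.5,0.,.02],[.65,.15,.08]); print(' tub',len(sh),circ(sh,.044))
```

```text
top barrel 120 (array([ 0.55486704, -0.05859764]), np.float64(0.031888962359043364)) 0.13721595707392054
 bar 474 ((575.0169067382812, 40.95414352416992), (84.74954986572266, 46.718841552734375), 75.25959014892578) 0.1328592613940336
 cap 378 (array([0.57857121, 0.05988433]), np.float64(0.0012763212258191832)) 0.12097652536369141
 plate 1361 ((569.0458374023438, 10.390167236328125), (201.20046997070312, 99.8290786743164), 79.08667755126953)
 tub 827 (array([0.57644931, 0.05989594]), np.float64(0.011712207794308399))
side barrel 80 (array([ 0.55209306, -0.06016481]), np.float64(0.019113651068818065)) 0.13698449729764534
 bar 435 ((586.652587890625, 37.351539611816406), (82.31494140625, 22.727039337158203), 74.11433410644531) 0.13311850414680382
 cap 428 (array([0.57919094, 0.06216767]), np.float64(0.0019272744119462303)) 0.12132513758482188
 plate 1503 ((569.5888061523438, 11.972450256347656), (203.1459197998047, 100.45567321777344), 78.92182922363281)
 tub 1563 (array([0.57753605, 0.06516525]), np.float64(0.01336287658176414))
```

Run:
```python
from h import *
from scipy.optimize import least_squares
T=np.load('top0.npz');S=np.load('side0.npz')
def big(m):
    n,l,s,c=cv2.connectedComponentsWithStats(m.astype(np.uint8));i=1+np.argmax(s[1:,4]);return l==i
for n,W in(('top',T),('side',S)):
    w=W['w'];f=W['f'].astype(int)
    pl=(w[...,2]>.004)&(w[...,2]<.013)&(w[...,0]>.46)&(w[...,0]<.68)&(w[...,1]>-.2)&(w[...,1]<.2)
    pl=cv2.morphologyEx(pl.astype(np.uint8),cv2.MORPH_OPEN,np.ones((3,3)));
    q=w[big(pl)][:,:2].astype(np.float32)*1000; r=cv2.minAreaRect(q);print(n,'plate',len(q),r)
    hsv=cv2.cvtColor(W['f'],cv2.COLOR_RGB2HSV)
    br=(hsv[...,1]>80)&(w[...,2]>.132)&(w[...,2]<.143)&(abs(w[...,0]-.56)<.05)&(abs(w[...,1]+.03)<.06)
    br=big(br);q=w[br];print(' brass',len(q),cv2.minEnclosingCircle(q[:,:2].astype(np.float32)*1000),np.median(q[:,2]))
    bar=(hsv[...,1]<70)&(w[...,2]>.1255)&(w[...,2]<.139)&(w[...,0]>.5)&(w[...,0]<.65)&(w[...,1]>-.01)&(w[...,1]<.16)
    bar=big(cv2.morphologyEx(bar.astype(np.uint8),cv2.MORPH_OPEN,np.ones((3,3))));q=w[bar][:,:2].astype(np.float32)*1000
    print(' bar',len(q),cv2.minAreaRect(q),cv2.fitLine(q,cv2.DIST_L2,0,.01,.01).ravel())
```

```text
top plate 997 ((546.6148681640625, -23.034767150878906), (105.61450958251953, 67.15348052978516), 78.09758758544922)
 brass 181 ((549.9370727539062, -86.36199188232422), 23.333383560180664) 0.13648889392114905
 bar 526 ((585.010498046875, 31.362815856933594), (91.57377624511719, 23.140823364257812), 73.72187805175781) [2.8615284e-01 9.5818400e-01 5.8421503e+02 3.1934954e+01]
side plate 1384 ((557.6220092773438, -50.442047119140625), (172.65623474121094, 100.4374771118164), 79.37715911865234)
 brass 152 ((550.04248046875, -83.45718383789062), 22.722732543945312) 0.13620247934773233
 bar 472 ((585.3325805664062, 32.702693939208984), (91.98667907714844, 22.74108123779297), 74.09394073486328) [2.9093948e-01 9.5674145e-01 5.8516931e+02 3.6586159e+01]
```

Run:
```python
from h import *
o=observe();M=R.from_rotvec(o['orientation']).as_matrix();print(o['time_s'],M.round(3),o['joints'].round(3))
for n in 'xyz': print(n,np.degrees(np.arctan2(*M[[1,0],'xyz'.index(n)])))
S=np.load('side0.npz');T=np.load('top0.npz')
for n,W in(('t',T),('s',S)):
    w=W['w'].reshape(-1,3)
    k=w[(abs(w[:,0]-.5405)<.03)&(abs(w[:,1]-.299)<.03)&(w[:,2]>.05)]
    print(k[:,2].max(), np.percentile(k[:,2],90))
```

```text
1.35 [[ 0.     0.968  0.25 ]
 [ 0.     0.25  -0.968]
 [-1.     0.    -0.   ]] [-1.43   0.217  1.613  0.     1.311 -0.112]
x 47.413308892286324
y 14.485618546507192
z -75.51438145261363
0.08429259597903571 0.08182590581573965
0.082791537270966 0.08109785250475028
```

Run:
```python
from h import *
for n in('top0','side0'):
    W=np.load(n+'.npz');w=W['w'];f=W['f'].astype(int)
    m=(f[...,2]>f[...,0]*2)&(f[...,2]>60)&(w[...,1]>-.9)
    if n=='side0': m&=(np.mgrid[0:480,0:640][0]<185)&(np.mgrid[0:480,0:640][1]>405)
    q=w[m];print(n,len(q),np.nanpercentile(q,[1,50,99],axis=0))
```

```text
top0 8924 [[ 0.19233632 -0.58606333  0.03363203]
 [ 0.31118998 -0.49204298  0.22074783]
 [ 0.54624681 -0.43923626  0.22479633]]
side0 11471 [[ 0.19187413 -0.74046686  0.00913366]
 [ 0.30158957 -0.45119091  0.1883717 ]
 [ 0.41459549 -0.43851508  0.22374127]]
```

Run:
```python
from h import *
p=snapshot('wrist');save('wr1',p['frame'])
```

```text
(no output)
```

View pics/wr1.png

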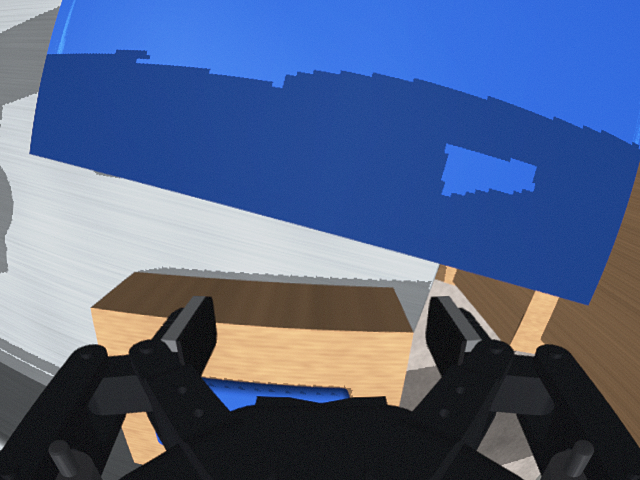

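>>> carry_out([
  [-0.045,0,0,-0.147,0,0,-1],
  [-0.045,0,0,-0.147,0,0,-1],
  [-0.045,0,0,-0.147,0,0,-1],
  [-0.04,0,0,-0.147,0,0,-1],
  [0,0,0,-0.147,0,0,-1],
  [0,0,0,-0.147,0,0,-1],
  [0,0,0,-0.147,0,0,-1],
  [0,0,0,-0.147,0,0,-1],
  [0,0,0,-0.147,0,0,-1],
  [0,0,0,-0.147,0,0,-1],
  [0,0,0,0,0,0,-1],
], force=50)

```text
time_s: 2.5
position: [0.1564, -0.6051, 0.4063]
orientation: [-0.119, 1.567, 0.119]
contact_force: [1.4, -0.7, 0.3]
opening: 0.0856
```

```bash
cat >> h.py <<'E'
def st():
    o=observe();M=R.from_rotvec(o['orientation']).as_matrix()
    psi=np.degrees(np.arctan2(M[1,2],M[0,2]))
    print('t',round(o['time_s'],2),'pos',o['position'].round(4),'psi',round(psi,2),'down',M[:,0].round(4),'F',o['contact_force'].round(1),'M',o['moment'].round(3),'open',round(o['opening'],4),'j',o['joints'].round(2))
    return o,M,psi
def go(o,M,x,y,z): print('shift',(M.T@(np.array([x,y,z])-o['position'])).round(4))
E
python3 -c "
from h import *
o,M,p=st();go(o,M,.5405,.299,.41)"
```

```text
t 2.5 pos [ 0.1564 -0.6051  0.4063] psi 8.69 down [ 0.  0. -1.] F [ 1.4 -0.7  0.3] M [ 0.034  0.009 -0.037] open 0.0856 j [-1.43  0.13  1.39  0.    1.62 -1.58]
shift [-0.0037  0.8357  0.5164]
```

>>> carry_out([
  [0,0.0348,0.0215,0,0,0,-1],
  [0,0.0348,0.0215,0,0,0,-1],
  [0,0.0348,0.0215,0,0,0,-1],
  [0,0.0348,0.0215,0,0,0,-1],
  [0,0.0348,0.0215,0,0,0,-1],
  [0,0.0348,0.0215,0,0,0,-1],
  [0,0.0348,0.0215,0,0,0,-1],
  [0,0.0348,0.0215,0,0,0,-1],
  [0,0.0348,0.0215,0,0,0,-1],
  [0,0.0348,0.0215,0,0,0,-1],
  [0,0.0348,0.0215,0,0,0,-1],
  [0,0.0348,0.0215,0,0,0,-1],
])

```text
time_s: 3.7
position: [0.3484, -0.1517, 0.4066]
orientation: [-0.117, 1.567, 0.115]
contact_force: [1.3, 0.7, 0.2]
opening: 0.0852
```

>>> carry_out([
  [0,0.0348,0.0215,0,0,0,-1],
  [0,0.0348,0.0215,0,0,0,-1],
  [0,0.0348,0.0215,0,0,0,-1],
  [0,0.0348,0.0215,0,0,0,-1],
  [0,0.0348,0.0215,0,0,0,-1],
  [0,0.0348,0.0215,0,0,0,-1],
  [0,0.0348,0.0215,0,0,0,-1],
  [0,0.0348,0.0215,0,0,0,-1],
  [0,0.0348,0.0215,0,0,0,-1],
  [0,0.0348,0.0215,0,0,0,-1],
  [0,0.0348,0.0215,0,0,0,-1],
  [0,0.0348,0.0215,0,0,0,-1],
])

```text
time_s: 4.9
position: [0.5404, 0.3003, 0.4063]
orientation: [-0.117, 1.567, 0.117]
contact_force: [1.0, 0.1, 0.4]
opening: 0.0852
```

>>> carry_out([
  [0,0,0,-0.147,0,0,-1],
  [0,0,0,-0.147,0,0,-1],
  [0,0,0,-0.147,0,0,-1],
  [0,0,0,-0.147,0,0,-1],
  [0,0,0,-0.147,0,0,-1],
  [0,0,0,-0.147,0,0,-1],
  [0,0,0,-0.147,0,0,-1],
  [0,0,0,-0.147,0,0,-1],
  [0,0,0,-0.147,0,0,-1],
  [0,0,0,-0.147,0,0,-1],
  [0,0,0,-0.147,0,0,-1],
  [0,0,0,0,0,0,-1],
])

```text
time_s: 6.1
position: [0.5399, 0.2986, 0.4063]
orientation: [-1.351, 1.111, 1.352]
contact_force: [-0.2, 0.1, -0.5]
opening: 0.0853
```

```bash
python3 -c "
from h import *
o,M,p=st();go(o,M,.5405,.299,.2)
p=snapshot('wrist');save('wr2',p['frame']);np.savez('wr2.npz',z=p['range_z'])"
```

```text
t 6.1 pos [0.5399 0.2986 0.4063] psi 101.18 down [-1.e-04 -0.e+00 -1.e+00] F [-0.2  0.1 -0.5] M [-0.001 -0.054 -0.016] open 0.0853 j [ 0.39  0.12  1.41  0.    1.62 -1.37]
shift [ 0.2063 -0.0007  0.0003]
```

View pics/wr2.png

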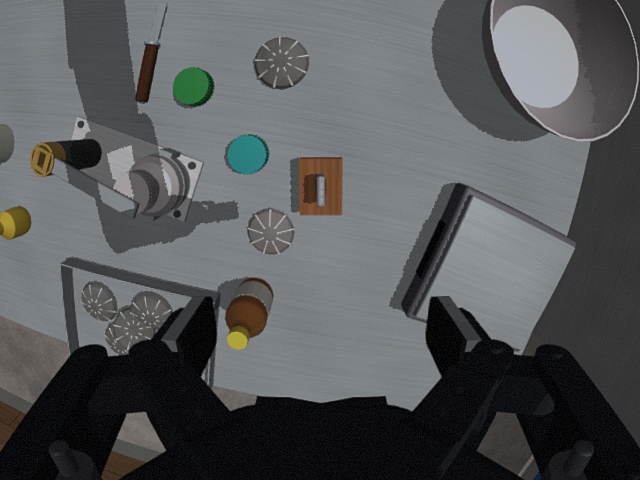

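>>> carry_out([
  [0.045,0,0,-0.006,0,0,-1],
  [0.045,0,0,0,0,0,-1],
  [0.045,0,0,0,0,0,-1],
  [0.045,0,0,0,0,0,-0.5],
  [0.045,0,0,0,0,0,-0.5],
  [0.045,0,0,0,0,0,-0.3],
  [0.045,0,0,0,0,0,-0.3],
  [0.03,0,0,0,0,0,-0.3],
  [0.014,0,0,0,0,0,-0.3],
  [0,0,0,0,0,0,-0.3],
])

```text
time_s: 7.15
position: [0.5381, 0.2978, 0.0449]
orientation: [-1.355, 1.112, 1.359]
contact_force: [0.3, 0.3, -0.4]
opening: 0.0556
```

```bash
python3 -c "
from h import *
o,M,p=st();go(o,M,.5405,.299,.047)
p=snapshot('wrist');save('wr3',p['frame'])"
```

```text
t 7.15 pos [0.5381 0.2978 0.0449] psi 101.56 down [-0.0046 -0.0019 -1.    ] F [ 0.3  0.3 -0.4] M [0.013 0.028 0.026] open 0.0556 j [ 0.39  0.41  1.75 -0.    0.99 -1.38]
shift [-0.0022 -0.0026  0.0007]
```

View pics/wr3.png

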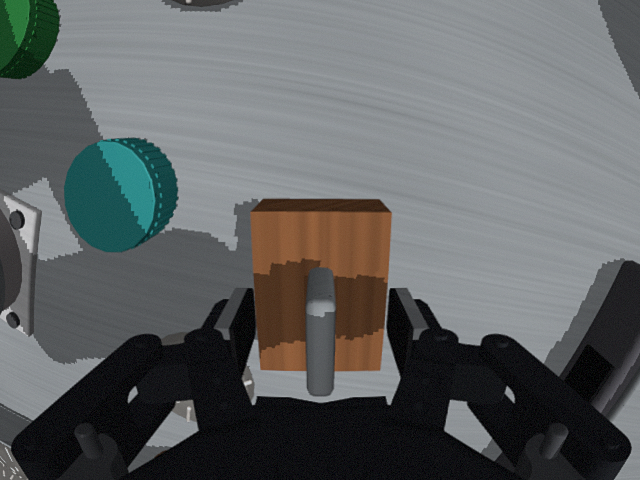

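The key stands between the pads (320,330), aligned. I'll close.

>>> carry_out([
  [-0.001,-0.002,0,0,0,0,-0.3],
  [0,0,0,0,0,0,0.3],
  [0,0,0,0,0,0,1],
  [0,0,0,0,0,0,1],
  [0,0,0,0,0,0,1],
  [0,0,0,0,0,0,1],
], force=60)

```text
time_s: 7.8
position: [0.5426, 0.2993, 0.0496]
orientation: [-1.358, 1.104, 1.357]
contact_force: [-0.2, -0.9, 5.9]
opening: 0.0095
```

```bash
python3 -c "
from h import *
o,M,p=st();go(o,M,.5405,.299,.047)"
```

```text
t 7.8 pos [0.5426 0.2993 0.0496] psi 101.7 down [ 1.6e-03  7.0e-04 -1.0e+00] F [-0.2 -0.9  5.9] M [-0.09   0.148  0.023] open 0.0095 j [ 0.39  0.41  1.74  0.    0.99 -1.38]
shift [0.0026 0.0022 0.0001]
```

>>> carry_out([
  [-0.015,0,0,0,0,0,1],
  [-0.02,0,0,0,0,0,1],
  [-0.03,0,0,0,0,0,1],
  [-0.045,0,0,0,0,0,1],
  [-0.045,0,0,0,0,0,1],
  [-0.045,0,0,0,0,0,1],
  [-0.03,0,0,0,0,0,1],
  [0,0,0,0,0,0,1],
  [0,0,0,0,0,0,1],
])

```text
time_s: 8.7
position: [0.5417, 0.2989, 0.2789]
orientation: [-1.358, 1.105, 1.358]
contact_force: [-0.1, -0.9, -2.2]
opening: 0.0091
```

```bash
python3 -c "
from h import *
o,M,p=st()
for n in('wrist','side'):
  p=snapshot(n);
  if n=='wrist': save('wr4',p['frame'])
  else:
    save('side4',cv2.resize(p['frame'],(640,480)));np.savez('side4.npz',w=cloud(p),f=p['frame'])"
```

```text
t 8.7 pos [0.5417 0.2989 0.2789] psi 101.7 down [ 5.e-04  3.e-04 -1.e+00] F [-0.1 -0.9 -2.2] M [-0.006  0.031  0.004] open 0.0091 j [ 0.39  0.17  1.58  0.    1.39 -1.38]
```

View pics/wr4.png

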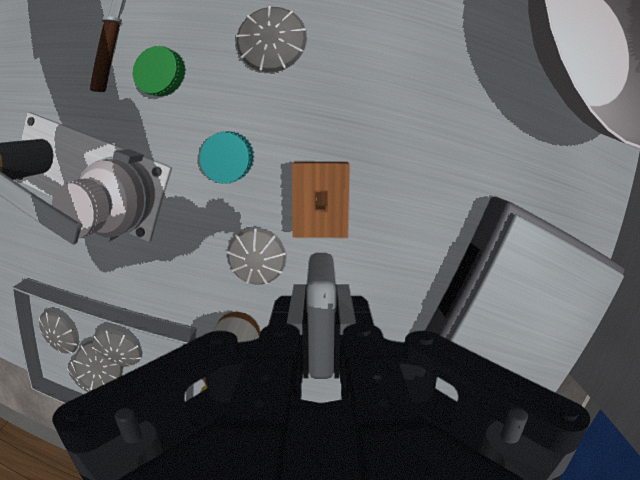

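View pics/side4.png

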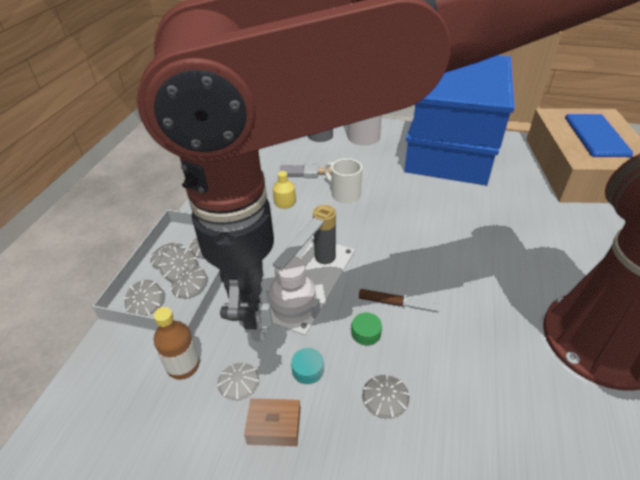

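```bash
cat >> h.py <<'E'
def wcloud(p,M,pos):
    f=foc(p);v,u=np.mgrid[0:480,0:640];dx=u-p['cx'];dy=v-p['cy'];r=np.hypot(dx,dy)+1e-9;t=r/f;z=p['range_z']
    s=np.tan(t)*z;c=np.stack([dx/r*s,dy/r*s,z],-1);A=np.array(p['tool_from_camera'])
    tl=c@A[:3,:3].T+A[:3,3]; tl[z==0]=np.nan
    return tl, tl@M.T+pos
E
python3 - <<'E'
from h import *
o,M,ps=st();p=snapshot('wrist');t,w=wcloud(p,M,o['position'])
m=(abs(t[...,2])<.0045)&(t[...,0]>-.06)&(t[...,0]<.06)&(abs(t[...,1])<.05)
q=t[m];print(len(q));
print(np.percentile(q,[1,10,50,90,99],axis=0).round(4))
for r in range(240,395,8):print(r,t[r,321].round(4))
# stand/lock check
g=boxes_of(p,'lock_mouth');print(g)
E
```

```text
t 8.8 pos [0.5403 0.2984 0.2757] psi 101.7 down [-0.0045 -0.0018 -1.    ] F [-0.8 -0.3 -1.1] M [ 0.04  -0.042 -0.019] open 0.009 j [ 0.39  0.17  1.58  0.    1.39 -1.38]
3208
[[-0.0358 -0.0158 -0.0044]
 [-0.0316 -0.01   -0.0035]
 [-0.0305  0.0101  0.0001]
 [-0.0151  0.0222  0.0036]
 [-0.0006  0.0227  0.0044]]
240 [ 2.412e-01 -4.040e-02 -1.000e-04]
248 [ 2.764e-01 -6.020e-02 -1.000e-04]
256 [-0.0038  0.0226 -0.0002]
264 [-0.0121  0.0222 -0.0002]
272 [-0.0211  0.0224 -0.0002]
280 [-0.0279  0.0222 -0.0002]
288 [-0.0308  0.0205 -0.0002]
296 [-0.0308  0.0176 -0.0002]
304 [-0.0305  0.0146 -0.0002]
312 [-0.0316  0.0122 -0.0002]
320 [-0.0321  0.0094 -0.0002]
328 [-0.0308  0.0056 -0.0002]
336 [-0.0316  0.0028 -0.0002]
344 [-0.0312 -0.0007 -0.0002]
352 [-0.0302 -0.0047 -0.0002]
360 [-0.0319 -0.007  -0.0002]
368 [-0.0304 -0.0116 -0.0002]
376 [-0.0313 -0.0147 -0.0002]
384 [ 0.2746 -0.2578 -0.0003]
392 [ 0.274  -0.2719 -0.0003]
[{'pixel': [39.8, 212.1], 'conf': 0.92}]
```

```bash
python3 -c "
from h import *
o,M,p=st();print(o['qd'].round(3));go(o,M,.55,-.085,.25)"
```

```text
t 8.9 pos [0.5404 0.2983 0.2752] psi 101.7 down [-0.0051 -0.0021 -1.    ] F [-0.5 -0.1 -1.2] M [0.022 0.047 0.006] open 0.0091 j [ 0.39  0.17  1.58  0.    1.39 -1.38]
[-0.001  0.    -0.009  0.001 -0.001  0.   ]
shift [ 0.0259  0.0681 -0.3773]
```

>>> carry_out([
  [0,0.0068,-0.0377,0,0,0,1],
  [0,0.0068,-0.0377,0.049,0,0,1],
  [0,0.0048,-0.038,0.049,0,0,1],
  [0,0.003,-0.0382,0.049,0,0,1],
  [0,0.0011,-0.0383,0.049,0,0,1],
  [0,-0.0008,-0.0383,0.049,0,0,1],
  [0,-0.0027,-0.0382,0.049,0,0,1],
  [0,-0.0045,-0.038,0.049,0,0,1],
  [0,-0.0064,-0.0378,0.049,0,0,1],
  [0,-0.0082,-0.0374,0.049,0,0,1],
  [0,0,0,0.044,0,0,1],
  [0,0,0,0,0,0,1],
])

```text
time_s: 10.1
position: [0.5517, -0.0849, 0.2763]
orientation: [-0.996, 1.332, 1.001]
contact_force: [-0.5, 0.4, -0.7]
opening: 0.0096
```

Run:
```python
from h import *
o,M,ps=st();go(o,M,.55,-.085,.25)
p=snapshot('wrist');save('wr5',p['frame'])
o,M,ps=st();go(o,M,.55,-.085,.25)
p=snapshot('wrist');t,w=wcloud(p,M,o['position']);np.savez('wr5.npz',t=t,w=w,f=p['frame'])
print(boxes_of(p,'lock_mouth'),boxes_of(p,'lockbar'))
```

```text
t 10.1 pos [ 0.5517 -0.0849  0.2763] psi 73.77 down [-0.0035  0.0013 -1.    ] F [-0.5  0.4 -0.7] M [-0.032  0.028  0.084] open 0.0096 j [-0.28  0.04  1.72  0.    1.38 -1.57]
shift [ 0.0263  0.0015 -0.0005]
t 10.15 pos [ 0.5518 -0.0841  0.2765] psi 73.9 down [-0.0031  0.0013 -1.    ] F [-0.9 -0.6 -1.6] M [-0.003  0.009  0.008] open 0.0089 j [-0.28  0.04  1.72  0.    1.38 -1.57]
shift [ 0.0265  0.0014 -0.0014]
[{'pixel': [591.7, 282.2], 'conf': 0.72}, {'pixel': [481.6, 196.5], 'conf': 0.34}] [{'pixel': [374.8, 223.9], 'conf': 0.82}]
```

View pics/wr5.png

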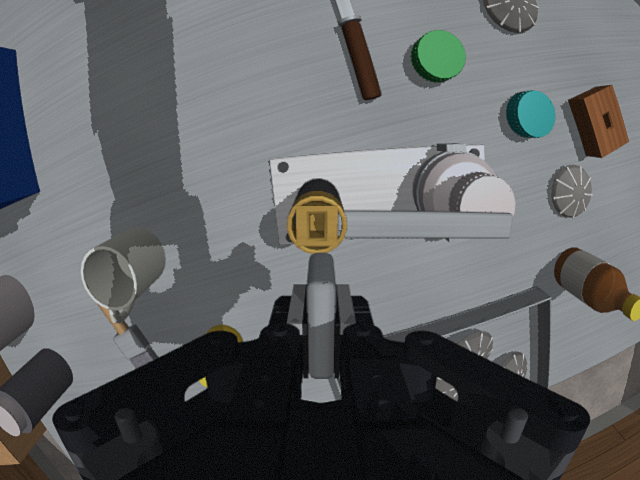

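Run:
```python
from h import *
from scipy.optimize import least_squares
D=np.load('wr5.npz');t,w,f=D['t'],D['w'],D['f']
hsv=cv2.cvtColor(f,cv2.COLOR_RGB2HSV)
v,u=np.mgrid[0:480,0:640]
m=(hsv[...,1]>100)&(u>270)&(u<360)&(v>180)&(v<256)&(w[...,2]>.128)&(w[...,2]<.145)
print(m.sum(),np.nanmedian(w[m],0)); q=t[m]
h=cv2.convexHull(q[:,1:].astype(np.float32))[:,0]
r=least_squares(lambda a:np.hypot(*(h-a[:2]).T)-a[2],[*np.median(h,0),.024],loss='soft_l1',f_scale=.0007);print('tool yz c,r',r.x.round(4)); 
rc=least_squares(lambda a:np.hypot(*(h-a[:2]).T)-.024,r.x[:2],loss='soft_l1',f_scale=.0007);print(rc.x.round(4),'rows y lim',h.min(0),h.max(0))
c=np.nanmedian(t[m][:,0]);print('tool x of barrel top',c)
# bar dir in tool yz
b=(hsv[...,1]<70)&(w[...,2]>.128)&(w[...,2]<.138)&(u>350)&(u<515)&(v>195)&(v<240)
q=t[b][:,[2,1]].astype(np.float32);print(b.sum(),np.median(w[b][:,2]));l=cv2.fitLine(q,cv2.DIST_HUBER,0,.001,.001).ravel();print('bar dir',l,np.degrees(np.arctan2(l[1],l[0])),cv2.minAreaRect(q*1000))
# key
k=(abs(t[...,2])<.009)&(t[...,0]>-.034)&(t[...,0]<-.028)&(abs(t[...,1])<.03)&(u>300)&(u<340);q=t[k];print('key',np.percentile(q,[1,50,99],axis=0).round(4)); print(cv2.minAreaRect(q[:,[2,1]].astype(np.float32)*1000))
cv2.imwrite('pics/c5.png',cv2.resize(f[170:400,240:400][...,::-1],None,fx=2.5,fy=2.5,interpolation=cv2.INTER_CUBIC))
```

```text
2254 [ 0.54869129 -0.08803334  0.13687509]
tool yz c,r [ 0.0006 -0.0043  0.0235]
[ 0.0005 -0.0043] rows y lim [-0.02285559 -0.02761792] [0.02411623 0.01890708]
tool x of barrel top 0.1396944694797513
4333 0.13355803342418937
bar dir [ 9.9999499e-01 -3.1586236e-03  8.9754052e-02  3.2544447e-04] -0.1809761 ((94.01404571533203, -0.3760089874267578), (23.28122901916504, 140.95645141601562), 89.83740234375)
key [[-0.0332 -0.0159 -0.0058]
 [-0.0307  0.0062 -0.    ]
 [-0.0283  0.022   0.005 ]]
((-0.8013186454772949, 3.017518997192383), (39.60067367553711, 13.003681182861328), 86.40769958496094)
```

View pics/c5.png

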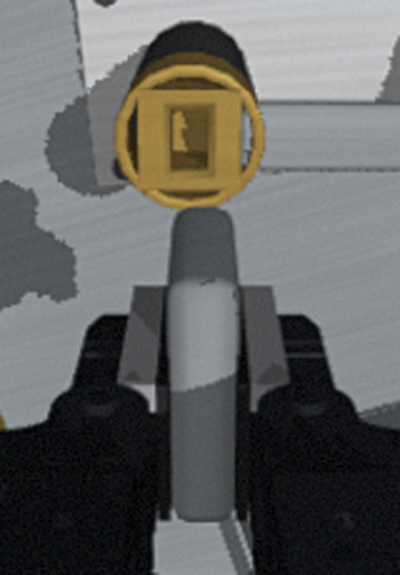

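Run:
```python
from h import *
p=snapshot('wrist');A=np.array(p['tool_from_camera']);f=foc(p)
def ray(px,tx):
    px=np.asarray(px,float).reshape(-1,2);d=px-[p['cx'],p['cy']];r=np.hypot(*d.T)+1e-9;th=r/f
    c=np.stack([d[:,0]/r*np.sin(th),d[:,1]/r*np.sin(th),np.cos(th)],1)@A[:3,:3].T
    return A[:3,3]+c*((tx-A[0,3])/c[:,0])[:,None]
im=cv2.imread('pics/wr4.png');h=cv2.cvtColor(im,cv2.COLOR_BGR2HSV)
m=np.zeros(h.shape[:2],np.uint8);s=(h[155:245,285:360]);m[155:245,285:360]=((s[...,1]>90))*255
n,l,st_,_=cv2.connectedComponentsWithStats(m);i=1+np.argmax(st_[1:,4]);print(st_[i])
v,u=np.nonzero(l==i)
for z in(.276,.279):
  q=ray(np.stack([u,v],1),z-.035)
  print(z,cv2.minAreaRect(q[:,[2,1]].astype(np.float32)*1000), 'slot',ray([[321,200.5]],z-.035).round(4))
cv2.imwrite('pics/c4.png',cv2.resize(im[150:250,280:360],None,fx=5,fy=5,interpolation=cv2.INTER_CUBIC))
im=cv2.imread('pics/wr5.png');
print('barrel px->',ray([[317,223],[316.4,225.5]],.1395).round(4))
```

```text
[ 292  162   57   76 4235]
0.276 ((-1.0741767883300781, 2.9557037353515625), (79.98876953125, 58.99276351928711), 89.92568969726562) slot [[0.241  0.0025 0.    ]]
0.279 ((-1.0828914642333984, 2.443706512451172), (80.61475372314453, 59.454437255859375), 89.92568969726562) slot [[0.244 0.002 0.   ]]
barrel px-> [[ 0.1395  0.0022 -0.0031]
 [ 0.1395  0.0002 -0.0036]]
```

View pics/c4.png

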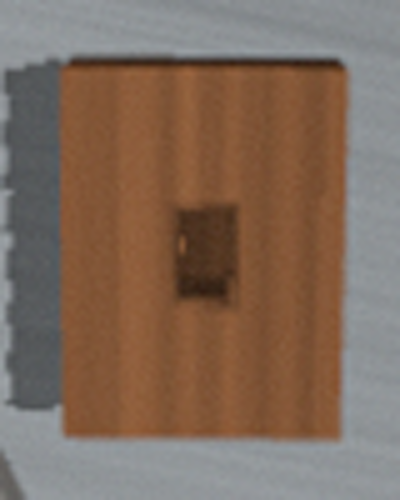

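>>> carry_out([
  [0,-0.0024,-0.0035,0,0,0,1],
  [0.03,0,0,0,0,0,1],
  [0.03,0,0,0,0,0,1],
  [0.02,0,0,0,0,0,1],
  [0.01,0,0,0,0,0,1],
  [0,0,0,0,0,0,1],
  [0,0,0,0,0,0,1],
  [0,0,0,0,0,0,1],
])

```text
time_s: 11.15
position: [0.5553, -0.0883, 0.1902]
orientation: [-1.002, 1.327, 0.997]
contact_force: [0.9, -0.3, -1.0]
opening: 0.0093
```

Run:
```python
from h import *
o,M,ps=st()
p=snapshot('wrist');t,w=wcloud(p,M,o['position']);f=p['frame'];np.savez('wr6.npz',t=t,w=w,f=f)
cv2.imwrite('pics/c6.png',cv2.resize(f[170:400,220:420][...,::-1],None,fx=2.5,fy=2.5,interpolation=cv2.INTER_CUBIC))
```

```text
t 11.15 pos [ 0.5553 -0.0883  0.1902] psi 73.92 down [ 0.0033 -0.001  -1.    ] F [ 0.9 -0.3 -1. ] M [-0.044  0.029  0.009] open 0.0093 j [-0.28  0.12  1.8  -0.    1.21 -1.57]
```

View pics/c6.png

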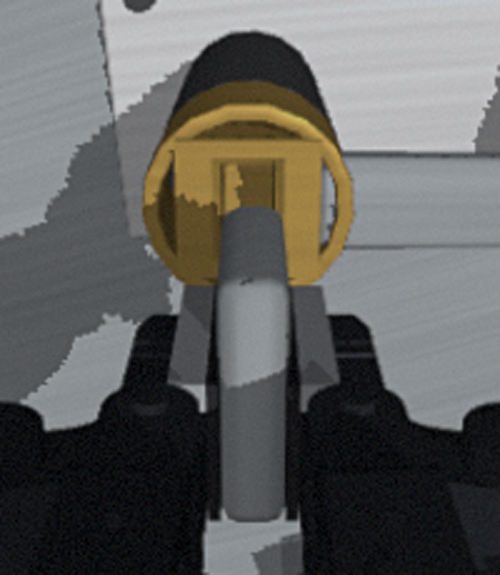

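Run:
```python
from h import *
from scipy.optimize import least_squares
for i in range(3):
    o,M,ps=st();print(o['qd'].round(3))
    p=snapshot('wrist');t,w=wcloud(p,M,o['position']);f=p['frame']
    hsv=cv2.cvtColor(f,cv2.COLOR_RGB2HSV);v,u=np.mgrid[0:480,0:640]
    m=(hsv[...,1]>100)&(u>270)&(u<370)&(v>205)&(v<290)&(w[...,2]>.1335)&(w[...,2]<.145)
    q=t[m];h=cv2.convexHull(q[:,1:].astype(np.float32))[:,0]; h=h[h[:,0]<.012]
    rc=least_squares(lambda a:np.hypot(*(h-a[:2]).T)-.024,[0,0],loss='soft_l1',f_scale=.0007);print(m.sum(),rc.x.round(4),np.abs(rc.fun).mean(),'z lim',h.min(0),h.max(0),np.median(q[:,0]),np.median(w[m][:,2]))
    k=(abs(t[...,2])<.009)&(t[...,0]>-.034)&(t[...,0]<-.028)&(abs(t[...,1])<.03)&(u>300)&(u<340);q=t[k];print('key',np.percentile(q,[1,50,99],axis=0).round(4)); print(cv2.minAreaRect(q[:,[2,1]].astype(np.float32)*1000))
```

```text
t 11.2 pos [ 0.5553 -0.0883  0.1902] psi 73.92 down [ 0.0033 -0.001  -1.    ] F [ 0.8  0.  -0.1] M [ 0.019 -0.011  0.03 ] open 0.0089 j [-0.28  0.12  1.8  -0.    1.21 -1.57]
[-0.001 -0.001  0.005  0.002  0.     0.002]
3364 [ 0.0065 -0.0013] 0.0004555511008026876 z lim [-0.01324483 -0.02469338] [0.00968755 0.02191512] 0.053112054202518216 0.13705862082475972
key [[-0.0332 -0.0159 -0.0057]
 [-0.0307  0.0063 -0.    ]
 [-0.0282  0.022   0.005 ]]
((-0.8460469245910645, 2.8864479064941406), (40.011512756347656, 12.930011749267578), 86.33889770507812)
t 11.25 pos [ 0.5551 -0.0883  0.19  ] psi 73.92 down [ 2.9e-03 -9.0e-04 -1.0e+00] F [-0.3  0.3 -1.5] M [ 0.011 -0.031  0.04 ] open 0.009 j [-0.28  0.12  1.8  -0.    1.21 -1.57]
[ 0.     0.004  0.007  0.    -0.003  0.001]
3345 [ 0.0067 -0.0011] 0.0005539038976724955 z lim [-0.01317817 -0.02464522] [0.01029754 0.02193714] 0.052930234253322994 0.13705570873965642
key [[-0.033  -0.0159 -0.0056]
 [-0.0307  0.0064 -0.    ]
 [-0.0283  0.0222  0.005 ]]
((-0.8561697006225586, 2.65826416015625), (40.05058288574219, 12.972187042236328), 86.23013305664062)
t 11.3 pos [ 0.5549 -0.0882  0.1897] psi 73.91 down [ 2.4e-03 -7.0e-04 -1.0e+00] F [ 0.5 -0.5 -1.2] M [-0.013 -0.056 -0.026] open 0.0092 j [-0.28  0.12  1.8   0.    1.21 -1.57]
[0.    0.006 0.008 0.    0.001 0.001]
3332 [ 0.0067 -0.0014] 0.000691735089201265 z lim [-0.01334683 -0.02469446] [0.01190385 0.0218161 ] 0.05266268180514726 0.13704951356044887
key [[-0.0333 -0.0158 -0.0055]
 [-0.0307  0.0062 -0.    ]
 [-0.0282  0.0221  0.005 ]]
((0.37286996841430664, 2.8370838165283203), (12.985971450805664, 39.47041702270508), 5.250935077667236)
```

>>> carry_out([
  [0,0,0,0,0,0,1],
  [0,0,0,0,0,0,1],
  [0,0,0,0,0,0,1],
  [0,0,0,0,0,0,1],
  [0,0,0,0,0,0,1],
])

```text
time_s: 11.85
position: [0.5539, -0.0879, 0.1882]
orientation: [-1.0, 1.329, 1.0]
contact_force: [-0.1, 0.4, -1.0]
opening: 0.0092
```

Run:
```python
from h import *
from scipy.optimize import least_squares
o,M,ps=st();print(o['qd'].round(3))
p=snapshot('wrist');t,w=wcloud(p,M,o['position']);f=p['frame']
hsv=cv2.cvtColor(f,cv2.COLOR_RGB2HSV);v,u=np.mgrid[0:480,0:640]
m=(hsv[...,1]>100)&(u>260)&(u<375)&(v>190)&(v<290)&(w[...,2]>.1335)&(w[...,2]<.145)
q=t[m];h=cv2.convexHull(q[:,1:].astype(np.float32))[:,0];print((h*1000).round(1).tolist())
cv2.imwrite('pics/c7.png',cv2.resize(f[190:300,260:380][...,::-1],None,fx=5,fy=5,interpolation=cv2.INTER_CUBIC))
print(boxes_of(p,'lock_mouth'))
```

```text
t 11.85 pos [ 0.5539 -0.0879  0.1882] psi 73.91 down [-2.e-04  1.e-04 -1.e+00] F [-0.1  0.4 -1. ] M [-0.022  0.032  0.008] open 0.0092 j [-0.28  0.12  1.81  0.    1.21 -1.57]
[-0.    -0.    -0.001  0.001  0.    -0.002]
[[27.399999618530273, 0.6000000238418579], [27.200000762939453, 3.799999952316284], [24.5, 10.899999618530273], [21.5, 14.600000381469727], [19.200000762939453, 16.799999237060547], [18.100000381469727, 18.0], [16.899999618530273, 18.5], [15.699999809265137, 19.200000762939453], [10.100000381469727, 21.5], [7.599999904632568, 21.600000381469727], [3.5, 21.799999237060547], [0.699999988079071, 21.799999237060547], [-0.20000000298023224, 21.700000762939453], [-4.099999904632568, 20.799999237060547], [-5.900000095367432, 20.299999237060547], [-8.699999809265137, 18.600000381469727], [-11.899999618530273, 15.899999618530273], [-12.199999809265137, 15.300000190734863], [-12.300000190734863, 14.800000190734863], [-13.199999809265137, -16.399999618530273], [-13.199999809265137, -17.0], [-9.300000190734863, -20.399999618530273], [-6.199999809265137, -22.5], [-2.5, -23.5], [1.600000023841858, -24.399999618530273], [2.0, -24.5], [4.300000190734863, -24.399999618530273], [5.5, -24.399999618530273], [7.300000190734863, -24.299999237060547], [8.100000381469727, -24.200000762939453], [10.800000190734863, -23.600000381469727], [12.399999618530273, -23.100000381469727], [16.700000762939453, -21.100000381469727], [17.700000762939453, -20.600000381469727], [18.399999618530273, -20.200000762939453], [23.100000381469727, -15.100000381469727], [23.5, -14.600000381469727], [23.899999618530273, -14.100000381469727], [24.600000381469727, -12.899999618530273], [24.799999237060547, -12.300000190734863], [26.5, -7.5], [26.700000762939453, -6.400000095367432], [26.899999618530273, -5.300000190734863]]
[{'pixel': [398.9, 249.5], 'conf': 0.63}]
```

View pics/c7.png

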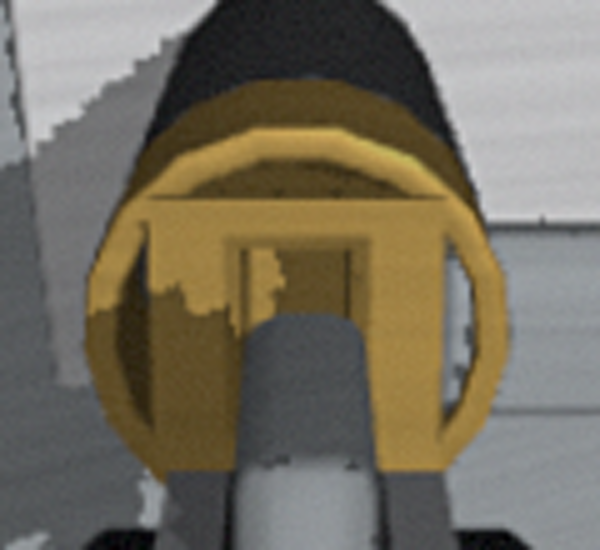

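>>> carry_out([
  [0,0.0003,-0.0009,0,0,0,1],
  [0.004,0,0,0,0,0,1],
  [0.004,0,0,0,0,0,1],
  [0.003,0,0,0,0,0,1],
  [0.002,0,0,0,0,0,1],
  [0.002,0,0,0,0,0,1],
  [0.002,0,0,0,0,0,1],
  [0,0,0,0,0,0,1],
  [0,0,0,0,0,0,1],
  [0,0,0,0,0,0,1],
])

```text
time_s: 12.95
position: [0.5536, -0.0888, 0.1715]
orientation: [-1.0, 1.329, 1.0]
contact_force: [-0.1, 0.5, -0.9]
opening: 0.0086
```

Run:
```python
from h import *
o,M,ps=st()
p=snapshot('wrist');f=p['frame']
cv2.imwrite('pics/c8.png',cv2.resize(f[190:400,220:420][...,::-1],None,fx=2.8,fy=2.8,interpolation=cv2.INTER_CUBIC))
```

```text
t 12.95 pos [ 0.5536 -0.0888  0.1715] psi 73.91 down [ 4.e-04 -1.e-04 -1.e+00] F [-0.1  0.5 -0.9] M [ 0.01  -0.018  0.052] open 0.0086 j [-0.28  0.14  1.82  0.    1.18 -1.57]
```

View pics/c8.png

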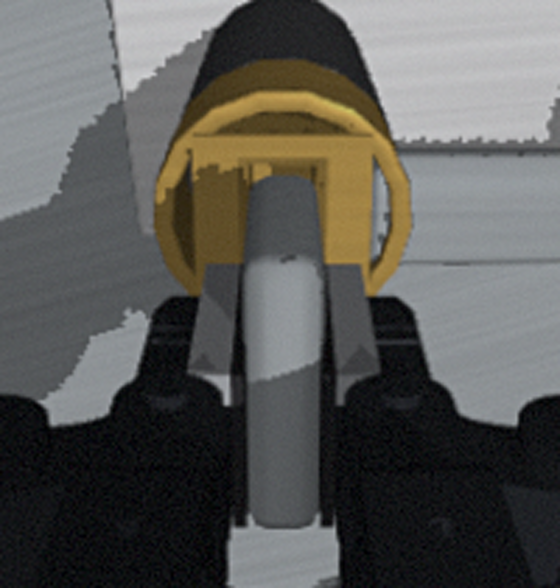

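>>> carry_out([
  [0.003,0,0,0,0,0,1],
  [0.003,0,0,0,0,0,1],
  [0.003,0,0,0,0,0,1],
  [0.003,0,0,0,0,0,1],
  [0.002,0,0,0,0,0,1],
  [0.001,0,0,0,0,0,1],
  [0,0,0,0,0,0,1],
  [0,0,0,0,0,0,1],
  [0,0,0,0,0,0,1],
])

```text
time_s: 13.9
position: [0.5536, -0.0888, 0.1565]
orientation: [-1.0, 1.329, 1.0]
contact_force: [0.5, 0.6, -0.6]
opening: 0.0094
```

>>> carry_out([
  [0.001,0,0,0,0,0,1],
  [0.001,0,0,0,0,0,1],
  [0.001,0,0,0,0,0,1],
  [0.001,0,0,0,0,0,1],
  [0,0,0,0,0,0,1],
  [0,0,0,0,0,0,1],
])

```text
time_s: 14.5
position: [0.5535, -0.0887, 0.1526]
orientation: [-1.0, 1.329, 1.0]
contact_force: [-1.0, -0.2, 1.6]
opening: 0.009
```

Run:
```python
from h import *
o,M,ps=st()
p=snapshot('wrist');f=p['frame']
cv2.imwrite('pics/c9.png',cv2.resize(f[190:400,220:420][...,::-1],None,fx=2.8,fy=2.8,interpolation=cv2.INTER_CUBIC))
```

```text
t 14.5 pos [ 0.5535 -0.0887  0.1526] psi 73.91 down [ 0. -0. -1.] F [-1.  -0.2  1.6] M [ 0.083  0.249 -0.038] open 0.009 j [-0.28  0.16  1.83 -0.    1.15 -1.57]
```

View pics/c9.png

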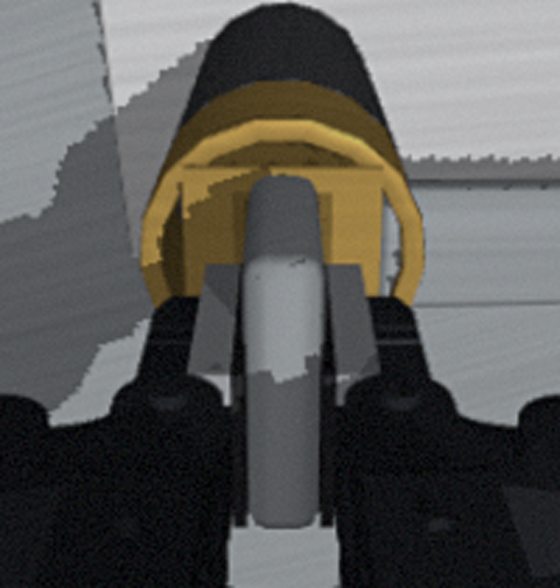

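>>> carry_out([
  [0.001,0,0,0,0,0,1],
  [0.001,0,0,0,0,0,1],
  [0,0,0,0,0,0,1],
  [0,0,0,0,0,0,1],
])

```text
time_s: 14.95
position: [0.5536, -0.0888, 0.1525]
orientation: [-1.0, 1.329, 1.0]
contact_force: [-6.1, 1.3, 9.0]
opening: 0.0092
```

>>> carry_out([
  [-0.0005,0,-0.0003,0.1,0,0,1],
  [0,0,-0.0003,0.1,0,0,1],
  [0,0,-0.0003,0.1,0,0,1],
  [0,0,-0.0003,0.1,0,0,1],
  [0,0,-0.0003,0.1,0,0,1],
  [0,0,-0.0003,0.1,0,0,1],
  [0,0,0,0,0,0,1],
  [0,0,0,0,0,0,1],
])

```text
time_s: 15.75
position: [0.553, -0.0907, 0.1525]
orientation: [-0.541, 1.502, 0.539]
contact_force: [-3.1, 0.9, 7.7]
opening: 0.0093
```

Run:
```python
from h import *
o,M,ps=st()
p=snapshot('wrist');f=p['frame'];save('wr10',f)
```

```text
t 15.75 pos [ 0.553  -0.0907  0.1525] psi 39.54 down [ 6.e-04 -1.e-03 -1.e+00] F [-3.1  0.9  7.7] M [-0.017  0.617 -0.008] open 0.0093 j [-0.29  0.16  1.83 -0.    1.14 -0.98]
```

View pics/wr10.png

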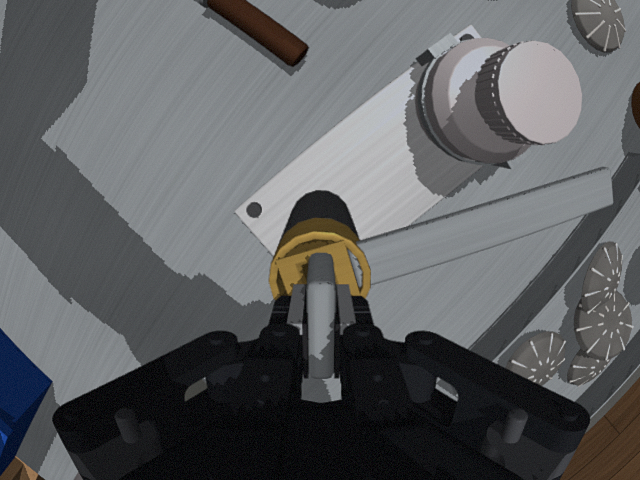

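>>> carry_out([
  [0,0,-0.0003,0.1,0,0,1],
  [0,0,-0.0003,0.1,0,0,1],
  [0,0,-0.0003,0.1,0,0,1],
  [0,0,-0.0003,0.1,0,0,1],
  [0,0,-0.0003,0.1,0,0,1],
  [0,0,-0.0003,0.1,0,0,1],
  [0,0,-0.0003,0.1,0,0,1],
  [0,0,-0.0003,0.1,0,0,1],
  [0,0,0,0,0,0,1],
  [0,0,0,0,0,0,1],
])

```text
time_s: 16.8
position: [0.5502, -0.0919, 0.1525]
orientation: [0.085, 1.57, -0.088]
contact_force: [-4.7, -1.6, 8.3]
opening: 0.0091
```

Run:
```python
from h import *
o,M,ps=st()
p=snapshot('wrist');f=p['frame'];save('wr11',f)
t,w=wcloud(p,M,o['position']);hsv=cv2.cvtColor(f,cv2.COLOR_RGB2HSV)
b=(hsv[...,1]<70)&(w[...,2]>.128)&(w[...,2]<.138)&(t[...,2]>.03)&(np.hypot(w[...,0]-.55,w[...,1]+.087)<.18)
n,l,s,c=cv2.connectedComponentsWithStats(b.astype(np.uint8));i=1+np.argmax(s[1:,4]);b=l==i
q=w[b][:,:2].astype(np.float32)*1000;print(len(q),cv2.minAreaRect(q),cv2.fitLine(q,cv2.DIST_HUBER,0,.01,.01).ravel())
```

```text
t 16.8 pos [ 0.5502 -0.0919  0.1525] psi -6.29 down [-9.0e-04 -1.7e-03 -1.0e+00] F [-4.7 -1.6  8.3] M [-0.193  0.86   0.005] open 0.0091 j [-0.29  0.16  1.84 -0.    1.15 -0.18]
10321 ((647.6727294921875, -68.46353912353516), (141.3538360595703, 22.69964599609375), 11.269927024841309) [ 9.7947484e-01  2.0156641e-01  6.4017786e+02 -6.8815636e+01]
```

View pics/wr11.png

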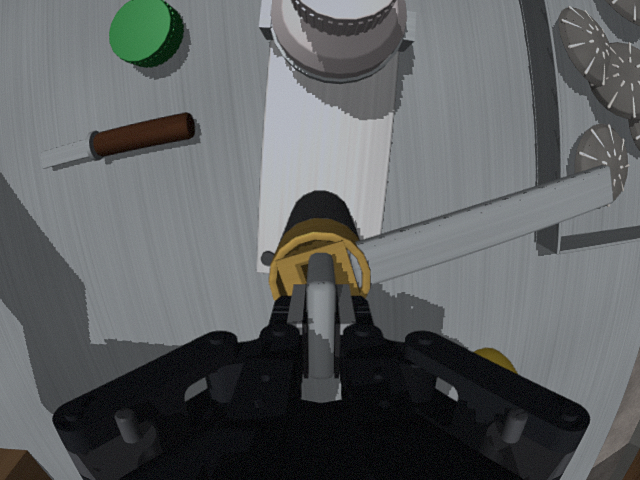

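>>> carry_out([
  [0,0,-0.0002,0.07,0,0,1],
  [0,0,-0.0002,0.07,0,0,1],
  [0,0,0,0,0,0,1],
  [-0.001,0,0,0,0,0,1],
  [0,0,0,0,0,0,0.6],
  [0,0,0,0,0,0,0],
  [0,0,0,0,0,0,-0.3],
  [0,0,0,0,0,0,-0.3],
  [0,0,0,0,0,0,-0.3],
])

```text
time_s: 17.75
position: [0.55, -0.0909, 0.1516]
orientation: [0.196, 1.562, -0.196]
contact_force: [-0.4, -0.1, 0.3]
opening: 0.0553
```

Run:
```python
from h import *
o,M,ps=st()
p=snapshot('wrist');f=p['frame'];save('wr12',f)
t,w=wcloud(p,M,o['position']);hsv=cv2.cvtColor(f,cv2.COLOR_RGB2HSV)
b=(hsv[...,1]<70)&(w[...,2]>.128)&(w[...,2]<.138)&(t[...,2]>.03)&(np.hypot(w[...,0]-.55,w[...,1]+.087)<.18)
n,l,s,c=cv2.connectedComponentsWithStats(b.astype(np.uint8));i=1+np.argmax(s[1:,4]);b=l==i
q=w[b][:,:2].astype(np.float32)*1000;print(len(q),cv2.minAreaRect(q),cv2.fitLine(q,cv2.DIST_HUBER,0,.01,.01).ravel())
for r in range(250,390,12):print(r,w[r,320].round(4),t[r,320].round(4))
```

```text
t 17.75 pos [ 0.55   -0.0909  0.1516] psi -14.32 down [-1.e-04  2.e-04 -1.e+00] F [-0.4 -0.1  0.3] M [ 0.006 -0.033  0.014] open 0.0553 j [-0.29  0.16  1.84  0.    1.14 -0.04]
10426 ((649.0697021484375, -81.79236602783203), (140.31527709960938, 22.589908599853516), 3.558074712753296) [ 9.977898e-01  6.644891e-02  6.419567e+02 -8.112395e+01]
250 [ 0.5548 -0.0719  0.1369] [ 0.0147  0.0196 -0.    ]
262 [ 0.5554 -0.0698  0.1592] [-0.0076  0.0217  0.    ]
274 [ 0.5554 -0.0701  0.1712] [-0.0196  0.0214  0.0001]
286 [ 0.5554 -0.0702  0.1818] [-0.0302  0.0213  0.0001]
298 [ 0.5547 -0.0728  0.1854] [-0.0338  0.0186  0.0001]
310 [ 0.5535 -0.0777  0.1841] [-0.0325  0.0137  0.0001]
322 [ 0.5523 -0.0823  0.1835] [-0.0319  0.0088  0.0001]
334 [ 0.5512 -0.0866  0.184 ] [-0.0324  0.0044  0.0001]
346 [ 0.5498 -0.0918  0.1832] [-0.0316 -0.001   0.0001]
358 [ 0.5486 -0.0965  0.1835] [-0.0319 -0.0058  0.    ]
370 [ 0.5474 -0.1012  0.1841] [-0.0325 -0.0107  0.    ]
382 [ 0.546  -0.1067  0.184 ] [-0.0325 -0.0163  0.    ]
```

View pics/wr12.png

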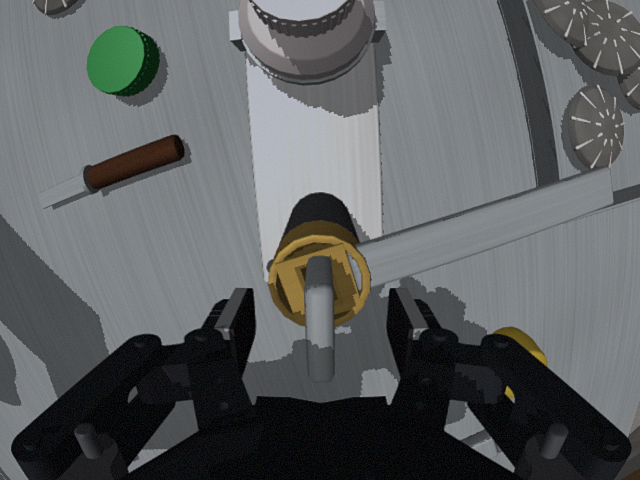

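>>> carry_out([
  [-0.01,0,0,0,0,0,-0.6],
  [-0.03,0,0,0,0,0,-1],
  [-0.04,0,0,0,0,0,-1],
  [-0.03,0,0,0,0,0,-1],
  [0,0.0384,-0.0023,0,0,0,-1],
  [0,0.0384,-0.0023,0,0,0,-1],
  [0,0.0384,-0.0023,0,0,0,-1],
  [0,0.0384,-0.0023,0,0,0,-1],
  [0,0,0,0,0,0,-1],
  [0,0,0,0,0,0,-1],
  [0,0,0,0,0,0,-1],
  [0,0,0,0,0,0,-1],
])

```text
time_s: 19.0
position: [0.579, 0.0589, 0.262]
orientation: [0.197, 1.562, -0.198]
contact_force: [-0.0, -0.1, -0.1]
opening: 0.0851
```

>>> carry_out([
  [0,0,0,0,0,0,-1],
  [0,0,0,0,0,0,-1],
  [0,0,0,0,0,0,-1],
  [0,0,0,0,0,0,-1],
  [0,0,0,0,0,0,-1],
])

```text
time_s: 19.5
position: [0.5791, 0.06, 0.2618]
orientation: [0.196, 1.562, -0.196]
contact_force: [0.1, -0.7, -0.2]
opening: 0.0852
```

Run:
```python
from h import *
from scipy.optimize import least_squares
o,M,ps=st();print(o['qd'].round(3))
p=snapshot('wrist');f=p['frame'];save('wr13',f)
t,w=wcloud(p,M,o['position'])
m=(w[...,2]>.117)&(w[...,2]<.125)&(np.hypot(w[...,0]-.579,w[...,1]-.06)<.04)
q=w[m];print(len(q),np.median(q,0));h=cv2.convexHull(t[m][:,1:].astype(np.float32))[:,0]
r=least_squares(lambda a:np.hypot(*(h-a[:2]).T)-a[2],[0,0,.028],loss='soft_l1',f_scale=.0007);print('tool yz c,r',r.x.round(4),np.abs(r.fun).max(), 'world',(M@np.array([.14,*r.x[:2]])+o['position']).round(4))
```

```text
t 19.5 pos [0.5791 0.06   0.2618] psi -14.33 down [-0.e+00  1.e-04 -1.e+00] F [ 0.1 -0.7 -0.2] M [-0.018 -0.057  0.032] open 0.0852 j [-0.02  0.1   1.69  0.    1.35  0.23]
[ 0.001  0.001  0.001 -0.    -0.001 -0.001]
3800 [0.57888946 0.06047501 0.12180665]
tool yz c,r [-0.0005 -0.0003  0.0277] 0.0005644753842756235 world [0.5786 0.0597 0.1218]
```

View pics/wr13.png

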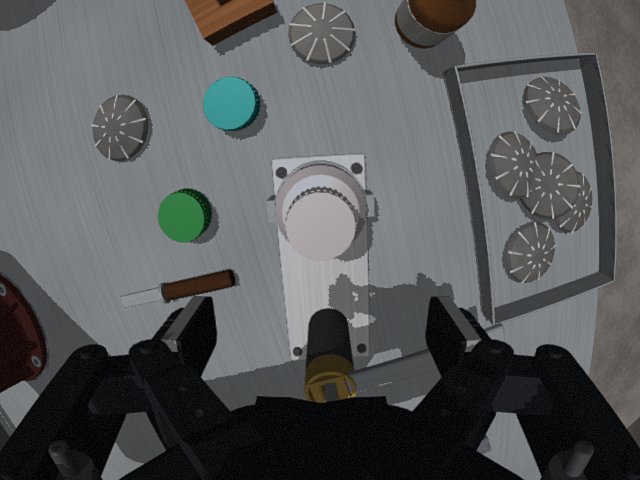

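Run:
```python
from h import *
im=cv2.imread('pics/wr13.png')[290:420,260:420];a=cv2.resize(im,None,fx=2.5,fy=2.5,interpolation=cv2.INTER_CUBIC)
p=snapshot('side');s=p['frame'][...,::-1];b=cv2.resize(s[150:330,220:420],None,fx=1.9,fy=1.9,interpolation=cv2.INTER_CUBIC)
H=np.zeros((350,800,3),np.uint8);H[:a.shape[0],:400]=a[:350];H[:b.shape[0],405:405+b.shape[1]]=b;cv2.imwrite('pics/c14.png',H)
p=snapshot('top');w=cloud(p);q=w.reshape(-1,3);k=q[(np.hypot(q[:,0]-.55,q[:,1]+.087)<.03)&(q[:,2]>.15)];print(len(k),np.nanmedian(k,0) if len(k) else '');save('top14',p['frame'])
```

```text
180 [ 0.54843593 -0.08767323  0.18096061]
```

View pics/c14.png

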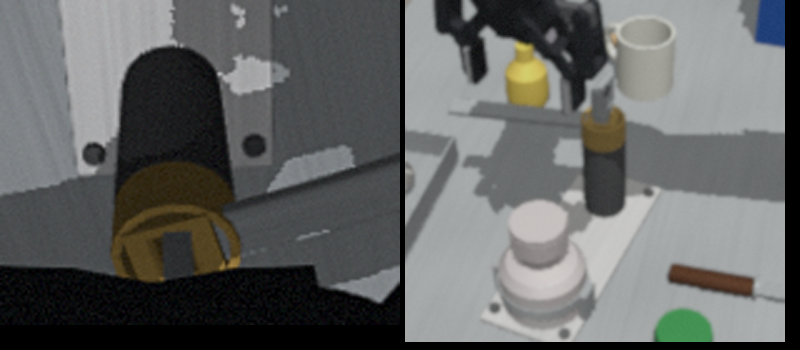

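>>> carry_out([
  [0.04,-0.0004,-0.0003,0,0,0,-1],
  [0.04,0,0,0,0,0,-1],
  [0.04,0,0,0,0,0,-1],
  [0.03,0,0,0,0,0,-1],
  [0.02,0,0,0,0,0,-1],
  [0.009,0,0,0,0,0,-1],
  [0,0,0,0,0,0,-1],
  [0,0,0,0,0,0,-1],
  [0,0,0,0,0,0,-1],
  [0,0,0,0,0,0,-1],
  [0,0,0,0,0,0,-1],
])

```text
time_s: 20.75
position: [0.5795, 0.0598, 0.084]
orientation: [0.196, 1.56, -0.196]
contact_force: [0.6, 0.2, -1.0]
opening: 0.0852
```

Run:
```python
from h import *
o,M,ps=st();go(o,M,.5786,.0597,.083)
p=snapshot('wrist');f=p['frame'];save('wr15',f)
```

```text
t 20.75 pos [0.5795 0.0598 0.084 ] psi -14.32 down [ 2.1e-03 -1.0e-04 -1.0e+00] F [ 0.6  0.2 -1. ] M [-0.036 -0.012  0.008] open 0.0852 j [-0.02  0.29  1.82 -0.    1.03  0.23]
shift [ 0.001  -0.0003 -0.0008]
```

View pics/wr15.png

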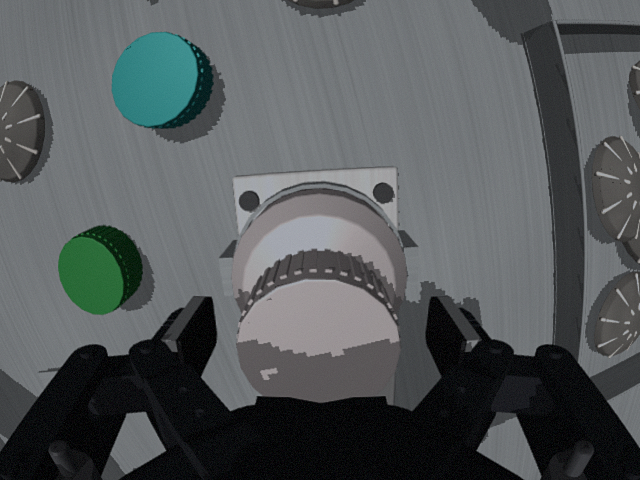

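The white ribbed cap is centred between the pads at (319,335). Now I'll close.

>>> carry_out([
  [0,0,0,0,0,0,-0.6],
  [0,0,0,0,0,0,-0.3],
  [0,0,0,0,0,0,0],
  [0,0,0,0,0,0,0.2],
  [0,0,0,0,0,0,0.2],
  [0,0,0,0,0,0,0.2],
], force=60)

```text
time_s: 21.4
position: [0.5786, 0.0598, 0.0831]
orientation: [0.196, 1.562, -0.196]
contact_force: [-2.8, -0.5, 5.2]
opening: 0.0554
```

Run:
```python
from h import *
o,M,ps=st()
```

```text
t 21.4 pos [0.5786 0.0598 0.0831] psi -14.32 down [-2.e-04 -0.e+00 -1.e+00] F [-2.8 -0.5  5.2] M [0.012 0.335 0.014] open 0.0554 j [-0.02  0.3   1.82 -0.    1.03  0.23]
```

>>> carry_out([
  [0.002,0,0,0,0,0,0.4],
  [0.002,0,0,0,0,0,0.4],
  [0.001,0,0,0,0,0,0.4],
  [0.001,0,0,0,0,0,0.4],
  [0,0,0,0,0,0,0.4],
  [0,0,0,0,0,0,0.4],
  [0,0,0,0,0,0,0.4],
])

```text
time_s: 22.1
position: [0.5789, 0.0598, 0.0781]
orientation: [0.196, 1.562, -0.196]
contact_force: [-4.5, 0.4, 9.7]
opening: 0.0552
```

Run:
```python
from h import *
o,M,ps=st()
```

```text
t 22.1 pos [0.5789 0.0598 0.0781] psi -14.32 down [-0.e+00 -1.e-04 -1.e+00] F [-4.5  0.4  9.7] M [ 0.028  0.663 -0.   ] open 0.0552 j [-0.02  0.3   1.82 -0.    1.02  0.23]
```

>>> carry_out([
  [0.001,0,0,0,0,0,0.4],
  [0,0,0,-0.05,0,0,0.4],
  [0,0,0,-0.1,0,0,0.4],
  [0,0,0,-0.1,0,0,0.4],
  [0,0,0,-0.1,0,0,0.4],
  [0,0,0,0,0,0,0.4],
])

```text
time_s: 22.7
position: [0.5798, 0.0598, 0.0776]
orientation: [-0.08, 1.567, 0.08]
contact_force: [-3.5, 0.1, 9.7]
opening: 0.0555
```

Run:
```python
from h import *
o,M,ps=st()
```

```text
t 22.7 pos [0.5798 0.0598 0.0776] psi 5.83 down [ 0.0021 -0.     -1.    ] F [-3.5  0.1  9.7] M [0.016 0.63  0.064] open 0.0555 j [-0.02  0.3   1.82  0.    1.01 -0.12]
```

>>> carry_out([
  [0,0,0,-0.1,0,0,0.4],
  [0,0,0,-0.1,0,0,0.4],
  [0,0,0,-0.1,0,0,0.4],
  [0,0,0,-0.1,0,0,0.4],
  [0,0,0,-0.1,0,0,0.4],
  [0,0,0,-0.1,0,0,0.4],
  [0,0,0,-0.1,0,0,0.4],
  [0,0,0,0,0,0,0.4],
  [0,0,0,0,0,0,0.4],
])

```text
time_s: 23.6
position: [0.5791, 0.0602, 0.0774]
orientation: [-0.625, 1.478, 0.626]
contact_force: [-4.5, 0.5, 10.2]
opening: 0.0554
```

Run:
```python
from h import *
o,M,ps=st()
```

```text
t 23.6 pos [0.5791 0.0602 0.0774] psi 45.86 down [ 6.e-04  4.e-04 -1.e+00] F [-4.5  0.5 10.2] M [0.02  0.687 0.102] open 0.0554 j [-0.02  0.3   1.82  0.    1.02 -0.82]
```

Turned 60.2° with little torque. Now I'll lift gently first.

>>> carry_out([
  [-0.003,0,0,0,0,0,0.4],
  [-0.004,0,0,0,0,0,0.4],
  [-0.004,0,0,0,0,0,0.4],
  [-0.004,0,0,0,0,0,0.4],
  [0,0,0,0,0,0,0.4],
  [0,0,0,0,0,0,0.4],
])

```text
time_s: 24.2
position: [0.5785, 0.0597, 0.0904]
orientation: [-0.625, 1.479, 0.625]
contact_force: [-1.1, -0.3, -0.5]
opening: 0.0553
```

Run:
```python
from h import *
o,M,ps=st()
```

```text
t 24.2 pos [0.5785 0.0597 0.0904] psi 45.83 down [-4.e-04 -1.e-04 -1.e+00] F [-1.1 -0.3 -0.5] M [0.021 0.035 0.004] open 0.0553 j [-0.02  0.29  1.82 -0.    1.04 -0.82]
```

>>> carry_out([
  [-0.01,0,0,0,0,0,0.4],
  [-0.015,0,0,0,0,0,0.4],
  [-0.015,0,0,0,0,0,0.4],
  [-0.015,0,0,0,0,0,0.4],
  [-0.01,0,0,0,0,0,0.4],
  [-0.007,0,0,0,0,0,0.4],
  [0,0,0,0,0,0,0.4],
  [0,0,0,0,0,0,0.4],
  [0,0,0,0,0,0,0.4],
  [0,0,0,0,0,0,0.4],
  [0,0,0,0,0,0,0.4],
  [0,0,0,0,0,0,0.4],
])

```text
time_s: 25.4
position: [0.5784, 0.0598, 0.1624]
orientation: [-0.625, 1.48, 0.626]
contact_force: [-0.0, -0.0, 0.2]
opening: 0.0553
```

Run:
```python
from h import *
from scipy.optimize import least_squares
o,M,ps=st();print(o['qd'].round(3))
p=snapshot('wrist');f=p['frame'];save('wr16',f)
t,w=wcloud(p,M,o['position'])
m=(np.hypot(w[...,0]-.579,w[...,1]-.06)<.026)&(w[...,2]>.18)&(w[...,2]<.21)
q=w[m];print(len(q),np.median(q,0)); A=np.c_[q[:,:2],np.ones(len(q))];c=np.linalg.lstsq(A,q[:,2],rcond=None)[0];print('tilt',c[:2])
p=snapshot('side');save('side16',p['frame']);ws=cloud(p)
```

```text
t 25.4 pos [0.5784 0.0598 0.1624] psi 45.84 down [-8.e-04  0.e+00 -1.e+00] F [-0.  -0.   0.2] M [ 0.044 -0.003 -0.   ] open 0.0553 j [-0.02  0.19  1.78  0.    1.17 -0.82]
[ 0.    -0.003 -0.003 -0.001 -0.001  0.   ]
14997 [0.57592787 0.06304767 0.20076414]
tilt [-0.00070296  0.00167962]
```

View pics/wr16.png

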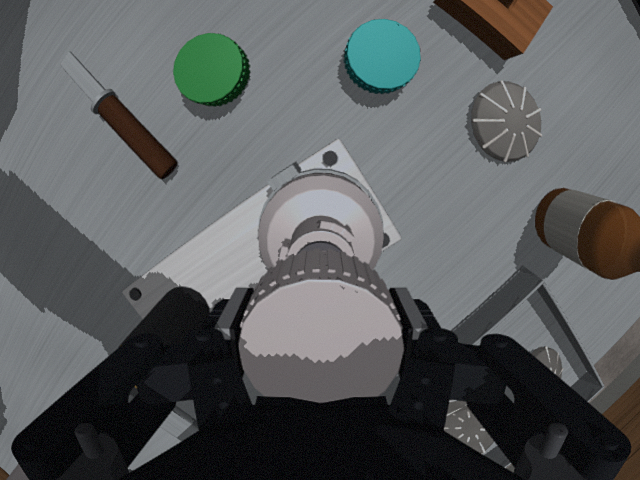

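View pics/side16.png

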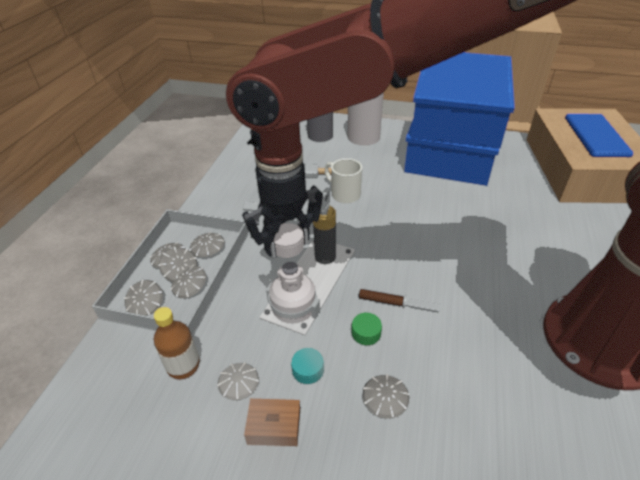

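Run:
```python
from h import *
p=snapshot('top');w=cloud(p);q=w.reshape(-1,3)
k=q[(np.hypot(q[:,0]-.55,q[:,1]+.087)<.03)&(q[:,2]>.15)];print('key top',len(k),np.nanpercentile(k,98,axis=0) if len(k) else '')
b=q[(q[:,0]>.60)&(q[:,0]<.74)&(q[:,1]<-.02)&(q[:,1]>-.14)&(q[:,2]>.12)&(q[:,2]<.145)];print('bar',len(b),cv2.minAreaRect(b[:,:2].astype(np.float32)*1000) if len(b)>5 else '')
o,M,ps=st();print(np.abs(o['qd']).max()); hand_in()
```

```text
key top 179 [ 0.55676137 -0.06914329  0.18572019]
bar 678 ((659.3280639648438, -80.1682357788086), (119.22479248046875, 22.016237258911133), 3.3373401165008545)
t 25.55 pos [0.5786 0.0598 0.1627] psi 45.84 down [-2.e-04 -0.e+00 -1.e+00] F [0.7 0.3 0.4] M [0.027 0.007 0.039] open 0.0552 j [-0.02  0.19  1.78 -0.    1.17 -0.82]
0.0032284711232707635
the job is handed in; nothing more can be done
```

The job is done and handed in at 25.6 s on the robot's clock. No verdict came back.

**What I did:** I took the steel key from its stand and pushed it home in the brass lock. I turned it clockwise, released it, and left it there. I then gripped the white cap, pressed it about 5 mm at 10 N, twisted it 60° anticlockwise with about 0.1 N m, and lifted it off.

**Last checks:**
- **Bar:** it sits at about 1.32 rad, well past the 1.0 needed, and the top view confirms that angle.
- **Key:** its bow top measures about 0.184–0.186 m high, which matches a fully seated key at 0.184 m.
- **Cap:** its top is at 0.201 m, about 79 mm higher than it sat. It is level to within 0.002 rad, held at 55 mm opening and still. The gripper is within about 1 mm of the tub's axis.
- **Other things:** the bottle, shells, knife and the green and turquoise look-alike caps look unmoved in the last side and wrist pictures. I did not measure their positions.

**What disagreed:** the side and top cameras differed by 2–3 mm on where the lock was, so I aligned the key using the wrist camera. I had checked that camera against the stand's known slot, and it agreed to under 1 mm. The lock detector also reported some wrong spots, which I ignored.

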